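# Pack the painter's case

## Task

Pack the painting things back into the wooden case: lay the painting knife flat in the bin without cross walls, the full large tube flat in the long bay of the tube bin and the full small tube flat in its short bay, and stand the capped ink bottle upright in the one empty cell of the bottle bin. Set each down on the floor of its compartment gently, without dropping it. The broad scraper, the used-up rolled tube and the open empty bottle do not belong in the case: leave them where they are.

Things in the scene. Friction and masses are not known exactly. Their poses are not given: they have to be found in the camera images.
- knife_bin: Grey open plastic bin WITHOUT cross wall, one of three equal fixed bins (217 x 90 x 28 mm high, walls 2.5) side by side, 92 mm apart, in any order, in a fixed brown wooden case (234 x 294 mm, 36 high) on the table. Origin: centre of the bin's underside, 6 mm above the table; x along its length, y across, z up. Inside 212 x 85 mm, floor at z = 2.5 mm.
- tube_bin: Tube bin: the same grey bin with ONE cross wall (26 mm high from the underside) that makes a long and a short bay. Origin and axes as for the knife bin. In its own frame the long bay is 122 mm long inside, centred at x = -45 mm, the short bay 87 mm long, centred at x = +62 mm; both 85 mm wide, floor at z = 2.5 mm.
- bottle_bin: Bottle bin: the same grey bin with TWO cross walls (26 mm high), so three cells each 69 mm (along x) x 85 mm (along y) inside, floor at z = 2.5 mm. Origin and axes as for the knife bin. The cells centred at x = 0 and x = +71.5 mm already hold capped ink bottles (59 mm high, fixed); the empty cell is centred at x = -71.5 mm.
- painting_knife: Artist's painting knife, 180 mm long, lying on its pale wooden handle; cranked steel neck, small pointed leaf blade (58 x 26 mm, about 16 mm above the table). Origin: under the middle of its length, at table level; x points to the blade's tip, z up. Handle from x = -90 to +5 mm, up to 22 mm wide, 17 high; balances near x = -23 mm, where it is 19 wide. About 55 g.
- large_tube: Full large paint tube lying down, 105 mm long, white with bare aluminium ends and a white cap: 28 mm thick round shoulder at the cap end, tapering to a flat crimped tail 42 mm wide. Origin: under the middle of its length; x points to the cap, z up. At the middle it is about 34 mm wide and 22 mm high. About 85 g, balances near x = -3 mm.
- small_tube: Full small paint tube lying down, 72 mm long, same make: 20 mm thick at the shoulder, tapering to a flat crimped tail 30 mm wide. Origin: under the middle of its length; x points to the cap, z up. At the middle it is about 24 mm wide and 16 mm high. About 40 g, balances near x = -4 mm.
- ink_bottle: Full ink bottle standing upright: square amber glass body 42 x 42 mm, 38 mm high, with a black screw cap (27 mm diameter) on top, 59 mm high in all. Origin: centre of its underside; x and y square to its sides, z up. About 110 g.
- scraper: Look-alike, to be left: broad scraper, 180 mm long, the same pale wooden handle as the painting knife but a flat steel blade that widens to 52 mm at its straight end. Lies flat; origin under the middle of its length, x points to the blade.
- spent_tube: Look-alike, to be left: used-up large tube, 66 mm long, same 28 mm shoulder and white cap but squeezed flat and its tail rolled up into a bare aluminium roll 18 mm thick and 42 mm wide. Lies on the table; origin under the middle of its length, x points to the cap.
- open_bottle: Look-alike, to be left: empty ink bottle, the same amber glass body (42 x 42 x 38 mm) but without cap, so that its bare glass neck (21 mm diameter) with a dark open mouth shows; 54 mm high. Stands upright; origin at the centre of its underside.
Mind the look-alikes: they are no part of the job. Leave any red or yellow look-alike of the open_bottle alone.

How it is judged:
At the end, for the whole second after the job is handed in: Knife, both tubes and capped bottle each on the floor of its own compartment (underside within 4.5 mm of it, tilted under 0.15 rad, bottle under 0.1), released and at rest; scraper, used-up tube and open bottle within 30 mm of their start, open bottle upright (x of painting_knife in the frame of knife_bin between -0.025 and 0.025 m and y of painting_knife in the frame of knife_bin between -0.035 and 0.035 m and z of painting_knife in the frame of knife_bin between -0.002 and 0.007 m and angle between each of painting_knife, large_tube, small_tube's own z axis and vertical below 0.15 rad and linear speed of each of painting_knife, large_tube, small_tube, ink_bottle below 0.02 m/s and angular speed of each of painting_knife, large_tube, small_tube, ink_bottle below 0.2 rad/s and contact force between the fingers and painting_knife below 0.1 N and x of large_tube in the frame of tube_bin between -0.067 and -0.023 m and y of large_tube in the frame of tube_bin between -0.03 and 0.03 m and z of large_tube in the frame of tube_bin between -0.002 and 0.007 m and contact force between the fingers and large_tube below 0.1 N and x of small_tube in the frame of tube_bin between 0.0322 and 0.0922 m and y of small_tube in the frame of tube_bin between -0.035 and 0.035 m and z of small_tube in the frame of tube_bin between -0.002 and 0.007 m and contact force between the fingers and small_tube below 0.1 N and x of ink_bottle in the frame of bottle_bin between -0.0875 and -0.0555 m and y of ink_bottle in the frame of bottle_bin between -0.024 and 0.024 m and z of ink_bottle in the frame of bottle_bin between -0.002 and 0.007 m and angle between ink_bottle's own z axis and vertical below 0.1 rad and contact force between the fingers and ink_bottle below 0.1 N and distance of each of scraper, spent_tube, open_bottle from where it was at the start of the episode below 0.03 m and angle between open_bottle's own z axis and vertical below 0.2 rad); the robot touches nothing.
It fails at once if the knife, a tube or the ink bottle is dropped or thrown (faster than 0.6 m/s while the fingers do not touch it) ((contact force between the fingers and painting_knife below 0.02 N and linear speed of painting_knife above 0.6 m/s) or (contact force between the fingers and large_tube below 0.02 N and linear speed of large_tube above 0.6 m/s) or (contact force between the fingers and small_tube below 0.02 N and linear speed of small_tube above 0.6 m/s) or (contact force between the fingers and ink_bottle below 0.02 N and linear speed of ink_bottle above 0.6 m/s)).
It fails at once if the scraper, the used-up tube or the open bottle is moved more than 30 mm, or the open bottle tipped over (distance of any of scraper, spent_tube, open_bottle from where it was at the start of the episode above 0.03 m or angle between open_bottle's own z axis and vertical above 0.6 rad).
It also fails if it takes over 112 s, if anything falls off the work surface, if the arm or the gripper's body presses on something with over 40 N, if the wrist force passes 120 N, or if a joint passes its speed limit or range.

## Robot

A 6-joint arm with a two-finger parallel gripper is mounted at the origin on the work surface. World frame = base frame: x ahead of the robot, y to its left, z up, the work surface at z = 0. Lengths are in m, angles in rad, forces in N, time in s.
With the tool pointing down it reaches from about 0.275 to 0.825 m from the base axis. Payload 5.2 kg.
Tool frame: the origin (TCP) lies at the very end of the fingers, on their centre line; the grasp point (between the pads) lies 19 mm behind it; z points along the fingers, y is the line along which they close (so a half turn about z gives the same grasp; the last joint's range is limited). The gripper opens to 93 mm and grips with 3 to 60 N. Pads are 15 mm wide; open, the fingers measure 128 mm over their backs; the gripper's body (75 mm by 188 mm) begins 65 mm behind the grasp point.
Start: joints at [-1.319, 0.259, 1.535, -0, 1.348, -0.203], TCP at [0.242, -0.494, 0.219] pointing down, gripper open.
Joint ranges: [-3.14, 3.14], [-0.91, 2.08], [0.19, 2.58], [-1.22, 4.36], [0.22, 2.71], [-3.12, 3.12]. Speed limits (rad/s): [2.57, 2.57, 3.14, 3.14, 3.14, 3.14].

## Interface

Orientations are given as a unit quaternion [w, x, y, z].
In Python, from plant import telemetry, cams, job_done, spotter gives the robot as it stands. The module is installed in compiled form; this text tells all that it offers.
- The arm moves only by the shell command python3 -m creep 'ROWS' [FORCE]. ROWS is JSON, a list of rows, each an object with "gripper": the closure, from 0 (fully open) to 1 (shut); "travel": the shift along the tool's x, y, z normalised to -1 to 1, where 1 is 0.05 m, a list of three; "dr": the turn, a rotation vector about the tool's x, y, z normalised to -1 to 1, where 1 is 6 degrees, a list of three. A call has 1 to 12 rows; each row shifts and turns the commanded pose from where the row before left it, along the tool's axes as they then stand; what a row does not reach is not made up. A row lasts 1/10 s, in which the tool goes at most 50 mm and 8.59 degrees, less where a joint would pass 70% of its speed; a pose out of reach is approached as far as the arm can. A call with a number of a shift or a turn outside -1 to 1 is refused whole. A call with a gripper value outside its range is refused whole. The fingers move at their own pace and stop on an object; FORCE is the grip in N (left out, the last holds). Time passes only in rows, so rows that do not move let the fingers close. It gives the time, the measured TCP pose, the force, the opening and the grip force at its end, in the units of the state.
- telemetry.sense(): the state, without advancing time (a new reading comes with each control period).
- cams.get_image(name): name is "scene" or "top" or "wrist"; returns (picture, depth): 400x640x3 uint8, blue, green, red; 400x640 float32, m along the optical axis (not along the pixel's ray), 0 where there is no reading.
- cams.get_calibration(name): a dict with "fx", "fy", "cx", "cy" (pixels), "origin" and "attitude" of the camera in the world. Camera axes: x right, y down, z forward; pixel columns grow to the right and rows downward; lengths in m; the calibration is good to about 2 mm. A picture is of the moment at which its call begins: read the wrist's pose just before it. get_calibration takes no time and is no camera call; for the wrist camera it gives the pose at the moment of the call.
- job_done(): hands the job in; it is judged then, once.
Trained networks look in the newest picture that a camera, given by its name, has taken for a name from the list of things; names that differ only in an ending like _2 or _b are one class to them, and where a whole thing is asked for, a point or a joint stands for the part that bears it (a point fixed in the world has none). Each returns a list of dicts, best first, with "score" (0 to 1); they miss things now and then, are a little off and sometimes report something else, mostly with a low value. They report only what shows in the picture. A call takes as long as a camera call. They do not tell look-alikes from the thing itself.
- spotter.search_frame(camera, target): "box" ([left, top, right, bottom] as shares, 0 to 1, of the picture: columns of its width, rows of its height, round what is visible of it).
- spotter.silhouettes(camera, target): "mask" (400x640 bool, what is visible of it) and "box" ([left, top, right, bottom] as shares, 0 to 1, of the picture: columns of its width, rows of its height, round what is visible of it).
- spotter.place_of(camera, target): "xy" ([column, row] as shares, 0 to 1, of the picture: columns of its width, rows of its height: a listed point, or the origin of a listed thing).
The state is a dict: "t": time; "q": joint angles; "qd": joint speeds; "tau": joint torques, N m; "tcp_pos": TCP position; "eef_rot": TCP orientation; "contact_force": force on the tool from outside, world axes, zero at the start; "torque": the same for the moment, N m; "grip_width": finger opening in m; "grip_force": force on a finger pad.
Only numpy, scipy, OpenCV 4.12 (cv2) and the standard library are available. Lean on these libraries where they do the work, as an engineer would, in place of code of your own. Each camera call takes 0.05 s, during which the arm holds its last target. There are 200 camera calls.

## Working session

There is one attempt and no reset: what is moved stays moved. The work goes in short steps, Python scripts to look and compute and a shell command to move; the robot and the scene stay as the last step left them, time stands still between calls to the robot, and variables do not carry over. Pictures are saved under pics/ and viewed, at most 14 in all, crops included, and the job is handed in when it is done.

```bash
mkdir -p pics; ls
python3 - <<'E'
from plant import telemetry,cams
import cv2,json
s=telemetry.sense();print(s['t'],s['tcp_pos'],s['eef_rot'],s['grip_width'])
for n in('top','scene'):
    p,d=cams.get_image(n);cv2.imwrite(f'pics/{n}0.png',p);print(n,cams.get_calibration(n))
E
```

```text
pics
0.0 [ 0.24149883 -0.49354461  0.21781039] [-8.97665292e-04  9.74251727e-01  2.25461230e-01 -2.46900137e-05] 0.09279227570327868
top {'fx': 373.9223965548269, 'fy': 373.9223965548269, 'cx': 319.6703581171002, 'cy': 199.6642990178732, 'origin': array([ 0.39682435, -0.03177872,  1.01186099]), 'attitude': array([ 0.051167  , -0.69648783,  0.7120848 , -0.07226254])}
scene {'fx': 380.8828942200863, 'fy': 380.8828942200863, 'cx': 315.0686890586534, 'cy': 205.6407557019222, 'origin': array([ 0.96509836, -0.2366201 ,  0.7796184 ]), 'attitude': array([-0.21644577,  0.82756679,  0.49966642, -0.13644741])}
```

View pics/top0.png

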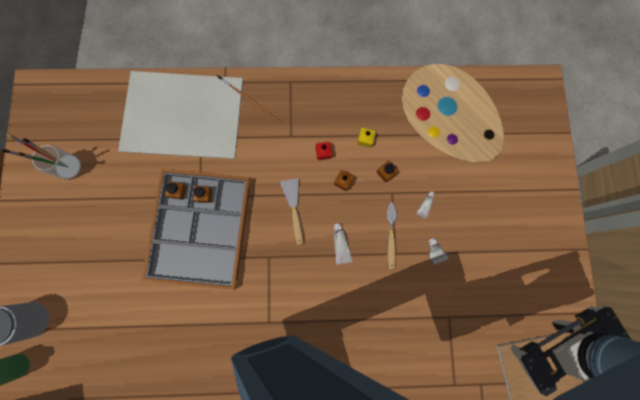

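The top view shows the case at px (200,230). The bins from top to bottom are bottle, tube and knife, with the bottles in the two left cells and the empty cell at right. The scraper is at (294,210), the painting knife at (392,232) and the large tube at (342,243). The small tube is at (427,204) and the rolled tube at (437,250). The bottles at (345,180) and (388,171) still need to be told apart, so I'll measure and enlarge.

```bash
cat > h.py <<'E'
import numpy as np,cv2
from scipy.spatial.transform import Rotation as R
from plant import telemetry,cams,spotter
def rot(q): return R.from_quat(np.roll(q,-1)).as_matrix()
def pts(c,d,u,v,z=None):
    u=np.asarray(u,float);v=np.asarray(v,float)
    r=np.stack([(u-c['cx'])/c['fx'],(v-c['cy'])/c['fy'],np.ones_like(u)],-1)
    M=rot(c['attitude']);o=np.asarray(c['origin'])
    if z is None: return o+(r*d[v.astype(int),u.astype(int)][...,None])@M.T
    w=r@M.T; return o+w*((z-o[2])/w[...,2])[...,None]
E
python3 - <<'E'
from h import *
p,d=cams.get_image('top');c=cams.get_calibration('top')
cv2.imwrite('pics/crop0.png',cv2.resize(p[120:300,270:470],None,fx=4,fy=4,interpolation=cv2.INTER_CUBIC)[:600])
cv2.imwrite('pics/crop1.png',cv2.resize(p[160:295,140:260],None,fx=4,fy=4,interpolation=cv2.INTER_CUBIC))
for n in['painting_knife','large_tube','small_tube','ink_bottle','knife_bin','tube_bin','bottle_bin','scraper','spent_tube','open_bottle']:
    for r in spotter.silhouettes('top',n)[:5]:
        if r['score']<.2: continue
        v,u=np.nonzero(r['mask']);P=pts(c,d,u,v);P=P[d[v,u]>0]
        (cx,cy),(w,h),a=cv2.minAreaRect(np.float32(P[:,:2]*1000))
        X=P[:,:2]-P[:,:2].mean(0);e=np.linalg.svd(X,full_matrices=False)[2][0]
        print(n,round(r['score'],2),'px',u.mean().round(),v.mean().round(),'rect',np.round([cx,cy,w,h,a],0),'mean',P.mean(0).round(3),'zmax',np.percentile(P[:,2],[5,95]).round(3),'ax',np.degrees(np.arctan2(e[1],e[0])).round(1))
E
```

```text
painting_knife 0.62 px 391.0 238.0 rect [ 474. -254.   26.  176.   87.] mean [ 0.467 -0.252  0.013] zmax [-0.     0.019] ax 176.3
large_tube 0.6 px 341.0 245.0 rect [ 455. -116.  101.   38.   10.] mean [ 0.448 -0.117  0.015] zmax [0.003 0.025] ax -169.6
small_tube 0.65 px 425.0 205.0 rect [ 554. -356.   28.   67.   59.] mean [ 0.552 -0.353  0.01 ] zmax [0.001 0.017] ax 152.7
ink_bottle 0.59 px 387.0 171.0 rect [ 654. -253.   46.   58.   38.] mean [ 0.644 -0.246  0.039] zmax [0.007 0.06 ] ax 143.7
knife_bin 0.64 px 191.0 263.0 rect [411. 270. 218.  93.  83.] mean [0.412 0.278 0.01 ] zmax [0.005 0.033] ax -97.1
knife_bin 0.26 px 387.0 171.0 rect [ 653. -253.   48.   55.   37.] mean [ 0.643 -0.246  0.039] zmax [0.004 0.06 ] ax 70.1
tube_bin 0.65 px 196.0 227.0 rect [503. 259. 221.  96.  82.] mean [0.505 0.266 0.012] zmax [0.005 0.033] ax -96.6
bottle_bin 0.89 px 202.0 193.0 rect [594. 249. 219.  95.  84.] mean [0.595 0.251 0.022] zmax [0.005 0.065] ax -95.7
bottle_bin 0.75 px 293.0 207.0 rect [543.  14. 179.  47.   4.] mean [0.556 0.008 0.01 ] zmax [0.005 0.017] ax -171.2
scraper 0.61 px 196.0 227.0 rect [505. 260. 219.  93.  83.] mean [0.505 0.266 0.011] zmax [0.005 0.033] ax -96.7
scraper 0.59 px 293.0 207.0 rect [544.   0. 181.  47.  12.] mean [0.554 0.008 0.009] zmax [-0.001  0.017] ax -172.2
spent_tube 0.64 px 436.0 252.0 rect [ 432. -375.   66.   49.   16.] mean [ 0.425 -0.372  0.013] zmax [0.001 0.023] ax -161.5
open_bottle 0.73 px 343.0 180.0 rect [ 629. -132.   42.   53.   59.] mean [ 0.621 -0.128  0.038] zmax [0.012 0.054] ax 151.7
open_bottle 0.5 px 366.0 137.0 rect [ 745. -195.   38.   40.   74.] mean [ 0.74  -0.193  0.04 ] zmax [0.021 0.054] ax -52.5
open_bottle 0.49 px 324.0 150.0 rect [715. -79.  55.  47.   8.] mean [ 0.705 -0.077  0.035] zmax [0.001 0.054] ax 177.9
```

View pics/crop0.png

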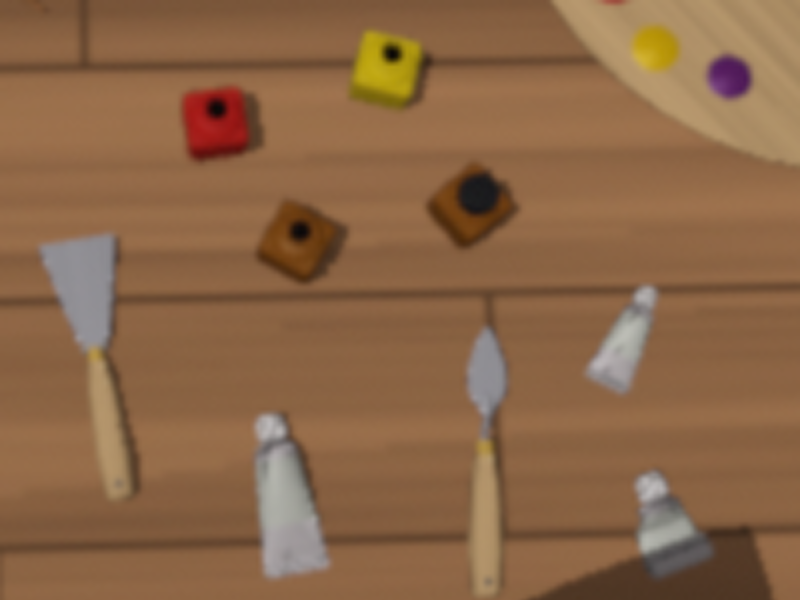

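View pics/crop1.png

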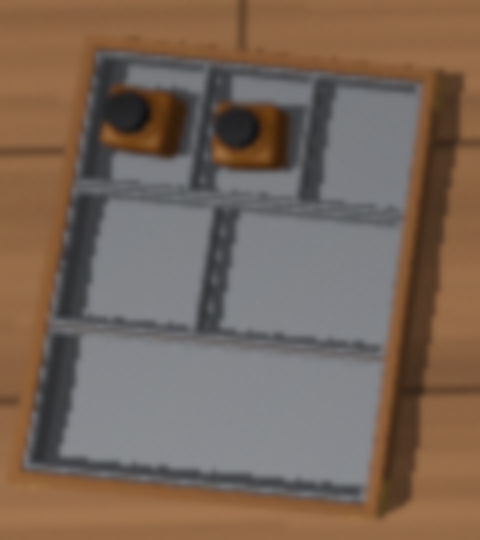

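The loose amber bottles are (388,171), which has a wide black cap (depth 60 mm), and (345,180), which has a narrow open mouth (54 mm), so the first is the ink bottle. The long smooth white tube at (342,243) is the large one. The tube at (437,250) has a rolled aluminium tail, so it is spent. The blade at (392,232) is a small leaf, which makes it the painting knife; the wide one at (294,210) is the scraper. In the case, the bottles sit at the left end, so bin +x points left (world +y, 83.5°). The centres are knife (411,270), tube (503,259) and bottle (594,249) mm, 92 mm apart as specified.

Small tube first.

```bash
cat >> h.py <<'E'
def plan(x,y,z,yaw,N=None):
    """N identical rows from the measured pose to (x,y,z), tool x at yaw deg, tool z down; prints units per row"""
    s=telemetry.sense();A=rot(s['eef_rot']);a=np.radians(yaw)
    best=None
    B=np.array([[np.cos(a),np.sin(a),0],[np.sin(a),-np.cos(a),0],[0,0,-1]])
    w=R.from_matrix(A.T@B).as_rotvec();D=A.T@(np.array([x,y,z])-s['tcp_pos'])
    if N is None:
        N=int(np.ceil(max(np.degrees(abs(w)).max()/6,np.linalg.norm(D)/.05)+.01))
    for n in range(N,40):
        S=sum(R.from_rotvec(w/n*k).as_matrix() for k in range(n));t=np.linalg.solve(S,D)/.05
        if abs(t).max()<=1: break
    print('t',round(s['t'],2),'tcp',s['tcp_pos'].round(4),'rows',n,'travel',t.round(3),'dr',(np.degrees(w)/6/n).round(3),'| pure total',(D/.05).round(3))
    return B
def look(name,cam='wrist',save=None,zmin=.004,sc=.2,near=None):
    c=cams.get_calibration(cam);p,d=cams.get_image(cam)
    if save: cv2.imwrite(f'pics/{save}.png',p)
    for r in spotter.silhouettes(cam,name)[:4]:
        if r['score']<sc: continue
        v,u=np.nonzero(r['mask']);P=pts(c,d,u,v);P=P[(d[v,u]>0)&(P[:,2]>zmin)]
        if len(P)<20: continue
        (cx,cy),(w,h),a=cv2.minAreaRect(np.float32(P[:,:2]*1000))
        X=P[:,:2]-P[:,:2].mean(0);e=np.linalg.svd(X,full_matrices=False)[2][0]
        print(name,round(r['score'],2),'px',u.mean().round(),v.mean().round(),'rect',np.round([cx,cy,w,h,a],1),'z',np.percentile(P[:,2],[5,50,95]).round(3),'ax',np.degrees(np.arctan2(e[1],e[0])).round(1),'n',len(P))
E
python3 - <<'E'
from h import *
plan(.553,-.356,.2,-27.3)
E
```

```text
t 0.65 tcp [ 0.2416 -0.4941  0.2187] rows 9 travel [ 0.73  -0.289  0.042] dr [ 0.    -0.     0.988] | pure total [6.808 0.254 0.374]
```

```bash
python3 -m creep '[{"gripper":0.3,"travel":[0.73,-0.29,0.04],"dr":[0,0,0.99]},{"gripper":0.3,"travel":[0.73,-0.29,0.04],"dr":[0,0,0.99]},{"gripper":0.3,"travel":[0.73,-0.29,0.04],"dr":[0,0,0.99]},{"gripper":0.3,"travel":[0.73,-0.29,0.04],"dr":[0,0,0.99]},{"gripper":0.3,"travel":[0.73,-0.29,0.04],"dr":[0,0,0.99]},{"gripper":0.3,"travel":[0.73,-0.29,0.04],"dr":[0,0,0.99]},{"gripper":0.3,"travel":[0.73,-0.29,0.04],"dr":[0,0,0.99]},{"gripper":0.3,"travel":[0.73,-0.29,0.04],"dr":[0,0,0.99]},{"gripper":0.3,"travel":[0.73,-0.29,0.04],"dr":[0,0,0.99]},{"gripper":0.3,"travel":[0,0,0],"dr":[0,0,0]},{"gripper":0.3,"travel":[0,0,0],"dr":[0,0,0]}]' 20
python3 - <<'E'
from h import *
look('small_tube',save='w1')
plan(.553,-.356,.2,-27.3)
E
```

```text
t: 1.75
tcp_pos: [0.5534, -0.3551, 0.1997]
eef_rot: [-0.0, 0.972, -0.236, -0.001]
contact_force: [-0.8, -0.1, -0.1]
grip_width: 0.0653
grip_force: 0.0
small_tube 0.63 px 313.0 181.0 rect [ 556.6 -358.    29.    72.1   62.7] z [0.005 0.013 0.019] ax 153.1 n 1310
t 1.85 tcp [ 0.5523 -0.3557  0.2006] rows 1 travel [ 0.016 -0.001  0.012] dr [ 0.002  0.008 -0.011] | pure total [ 0.016 -0.001  0.012]
```

View pics/w1.png

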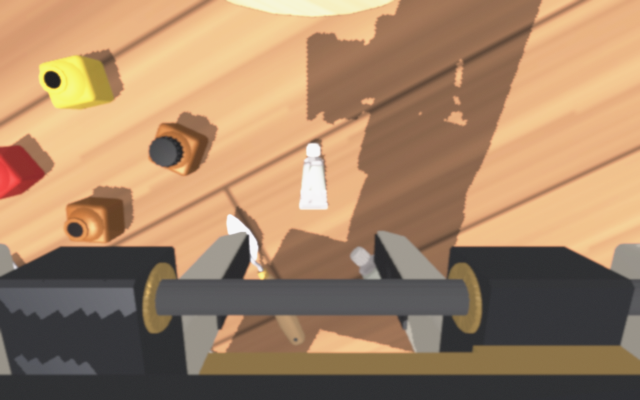

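The small tube is at (314,180), on the centre line between the fingers. It measures 72 mm long, as specified. Descend and grip.

```bash
python3 -m creep '[{"gripper":0.3,"travel":[0.06,0,0.9],"dr":[0,0,0]},{"gripper":0.3,"travel":[0,0,0.9],"dr":[0,0,0]},{"gripper":0.3,"travel":[0,0,0.9],"dr":[0,0,0]},{"gripper":0.3,"travel":[0,0,0.7],"dr":[0,0,0]},{"gripper":0.3,"travel":[0,0,0.5],"dr":[0,0,0]},{"gripper":0.3,"travel":[0,0,0],"dr":[0,0,0]},{"gripper":1,"travel":[0,0,0],"dr":[0,0,0]},{"gripper":1,"travel":[0,0,0],"dr":[0,0,0]},{"gripper":1,"travel":[0,0,0],"dr":[0,0,0]},{"gripper":1,"travel":[0,0,0],"dr":[0,0,0]},{"gripper":1,"travel":[0,0,0],"dr":[0,0,0]}]' 15
```

```text
t: 2.95
tcp_pos: [0.5561, -0.3572, 0.0064]
eef_rot: [0.0, 0.972, -0.237, 0.0]
contact_force: [0.5, -0.6, 0.0]
grip_width: 0.0298
grip_force: 0.0
```

```bash
python3 -m creep '[{"gripper":1,"travel":[0,0,0],"dr":[0,0,0]},{"gripper":1,"travel":[0,0,0],"dr":[0,0,0]},{"gripper":1,"travel":[0,0,0],"dr":[0,0,0]},{"gripper":1,"travel":[0,0,0],"dr":[0,0,0]},{"gripper":1,"travel":[0,0,-0.3],"dr":[0,0,0]},{"gripper":1,"travel":[0,0,-0.7],"dr":[0,0,0]},{"gripper":1,"travel":[0,0,-0.9],"dr":[0,0,0]},{"gripper":1,"travel":[0,0,-0.9],"dr":[0,0,0]},{"gripper":1,"travel":[0,0,0],"dr":[0,0,0]}]' 15
python3 - <<'E'
from h import *
ex=np.array([.113,.9936]);ey=np.array([-.9936,.113])
for n,b,x in(('small',(.503,.259),.062),('large',(.503,.259),-.045),('bottle',(.594,.249),-.0715)): print(n,np.array(b)+x*ex)
b=np.array([.503,.259])+.062*ex
plan(*b,.15,83.5); plan(*b,.15,-96.5)
s=telemetry.sense();print(s['q'],s['grip_width'],s['grip_force'])
E
```

```text
t: 3.85
tcp_pos: [0.5592, -0.3599, 0.1544]
eef_rot: [0.003, 0.972, -0.237, 0.006]
contact_force: [0.8, -0.9, 0.4]
grip_width: 0.0238
grip_force: 14.9
small [0.510006  0.3206032]
large [0.497915 0.214288]
bottle [0.5859205 0.1779576]
t 3.85 tcp [ 0.5592 -0.3599  0.1544] rows 19 travel [ 0.302 -0.787  0.003] dr [ 0.008 -0.003 -0.973] | pure total [ -7.136 -11.631  -0.051]
t 3.85 tcp [ 0.5592 -0.3599  0.1544] rows 14 travel [-0.928 -0.46  -0.001] dr [-0.003 -0.01   0.823] | pure total [ -7.136 -11.631  -0.051]
[-7.39279930e-01  4.98265645e-01  1.33823946e+00  9.24688419e-05
  1.29101853e+00  1.30965388e+00] 0.023799113249718225 14.908079935403293
```

Grip holds at 23.8 mm wide. Joint range requires yaw +83.5°, so carry in 19 rows.

```bash
python3 -m creep '[{"gripper":1,"travel":[0.3,-0.79,0],"dr":[0,0,-0.97]},{"gripper":1,"travel":[0.3,-0.79,0],"dr":[0,0,-0.97]},{"gripper":1,"travel":[0.3,-0.79,0],"dr":[0,0,-0.97]},{"gripper":1,"travel":[0.3,-0.79,0],"dr":[0,0,-0.97]},{"gripper":1,"travel":[0.3,-0.79,0],"dr":[0,0,-0.97]},{"gripper":1,"travel":[0.3,-0.79,0],"dr":[0,0,-0.97]},{"gripper":1,"travel":[0.3,-0.79,0],"dr":[0,0,-0.97]},{"gripper":1,"travel":[0.3,-0.79,0],"dr":[0,0,-0.97]},{"gripper":1,"travel":[0.3,-0.79,0],"dr":[0,0,-0.97]},{"gripper":1,"travel":[0.3,-0.79,0],"dr":[0,0,-0.97]},{"gripper":1,"travel":[0.3,-0.79,0],"dr":[0,0,-0.97]}]'
python3 -m creep '[{"gripper":1,"travel":[0.3,-0.79,0],"dr":[0,0,-0.97]},{"gripper":1,"travel":[0.3,-0.79,0],"dr":[0,0,-0.97]},{"gripper":1,"travel":[0.3,-0.79,0],"dr":[0,0,-0.97]},{"gripper":1,"travel":[0.3,-0.79,0],"dr":[0,0,-0.97]},{"gripper":1,"travel":[0.3,-0.79,0],"dr":[0,0,-0.97]},{"gripper":1,"travel":[0.3,-0.79,0],"dr":[0,0,-0.97]},{"gripper":1,"travel":[0.3,-0.79,0],"dr":[0,0,-0.97]},{"gripper":1,"travel":[0.3,-0.79,0],"dr":[0,0,-0.97]},{"gripper":1,"travel":[0,0,0],"dr":[0,0,0]},{"gripper":1,"travel":[0,0,0],"dr":[0,0,0]}]'
python3 - <<'E'
from h import *
look('small_tube',save='w2')
for n in('knife_bin','tube_bin','bottle_bin'): look(n,'top',zmin=-.1,sc=.5)
plan(.510,.3206,.15,83.5)
E
```

```text
t: 4.95
tcp_pos: [0.6999, 0.0617, 0.1451]
eef_rot: [-0.0, 0.949, 0.316, -0.0]
contact_force: [0.4, 0.3, 0.2]
grip_width: 0.0242
grip_force: 14.9
t: 5.95
tcp_pos: [0.5052, 0.326, 0.1459]
eef_rot: [0.0, 0.747, 0.664, 0.0]
contact_force: [0.1, -0.3, -0.3]
grip_width: 0.0234
grip_force: 14.9
small_tube 0.62 px 311.0 234.0 rect [503.5 324.   28.5  80.3   3.3] z [0.149 0.155 0.159] ax -96.1 n 3824
knife_bin 0.84 px 191.0 263.0 rect [411.  270.8 218.   92.3  82.6] z [0.005 0.008 0.032] ax -97.1 n 2983
tube_bin 0.68 px 199.0 228.0 rect [501.7 259.2 216.   92.3  83.2] z [0.005 0.008 0.032] ax -95.9 n 2634
bottle_bin 0.9 px 202.0 193.0 rect [594.6 247.8 218.2  94.   84. ] z [0.005 0.01  0.065] ax -95.8 n 2775
t 6.35 tcp [0.5066 0.3247 0.1455] rows 1 travel [-0.073  0.077 -0.091] dr [-0.001  0.001 -0.068] | pure total [-0.073  0.077 -0.091]
```

View pics/w2.png

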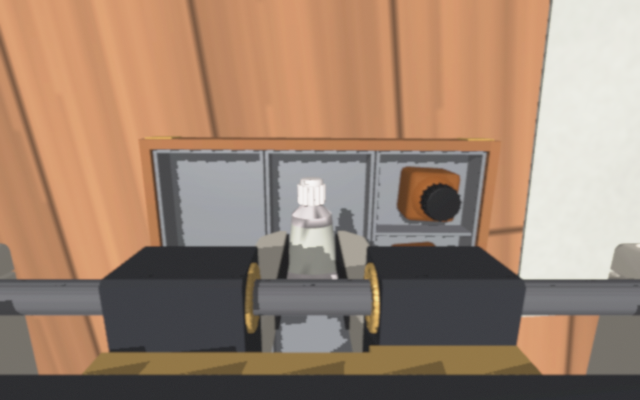

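The tube is held, cap leading, over the short bay next to the two fixed bottles, whose caps are near (440,203). Lower to TCP z ≈ 15.5 mm and open slightly.

```bash
python3 -m creep '[{"gripper":1,"travel":[-0.07,0.06,0.7],"dr":[0,0,-0.06]},{"gripper":1,"travel":[0,0,0.7],"dr":[0,0,0]},{"gripper":1,"travel":[0,0,0.5],"dr":[0,0,0]},{"gripper":1,"travel":[0,0,0.3],"dr":[0,0,0]},{"gripper":1,"travel":[0,0,0.2],"dr":[0,0,0]},{"gripper":1,"travel":[0,0,0.1],"dr":[0,0,0]},{"gripper":1,"travel":[0,0,0],"dr":[0,0,0]},{"gripper":1,"travel":[0,0,0],"dr":[0,0,0]}]'
```

```text
t: 7.15
tcp_pos: [0.5092, 0.3218, 0.0215]
eef_rot: [0.0, 0.746, 0.666, 0.001]
contact_force: [-0.6, -1.1, 0.2]
grip_width: 0.0237
grip_force: 14.9
```

```bash
python3 -m creep '[{"gripper":1,"travel":[0,0,0.06],"dr":[0,0,0]},{"gripper":1,"travel":[0,0,0.05],"dr":[0,0,0]},{"gripper":1,"travel":[0,0,0],"dr":[0,0,0]},{"gripper":0.6,"travel":[0,0,0],"dr":[0,0,0]},{"gripper":0.6,"travel":[0,0,0],"dr":[0,0,0]},{"gripper":0.6,"travel":[0,0,0],"dr":[0,0,0]},{"gripper":0.6,"travel":[0,0,0],"dr":[0,0,0]},{"gripper":0.6,"travel":[0,0,0],"dr":[0,0,0]}]'
python3 -m creep '[{"gripper":0.6,"travel":[0,0,-0.3],"dr":[0,0,0]},{"gripper":0.6,"travel":[0,0,-0.7],"dr":[0,0,0]},{"gripper":0.6,"travel":[0,0,-1],"dr":[0,0,0]},{"gripper":0.6,"travel":[0,0,-1],"dr":[0,0,0]},{"gripper":0.6,"travel":[0,0,-0.8],"dr":[0,0,0]},{"gripper":0.3,"travel":[0,0,0],"dr":[0,0,0]}]'
python3 - <<'E'
from h import *
look('small_tube','top');look('large_tube','top');look('painting_knife','top');look('ink_bottle','top')
plan(.452,-.116,.18,10.4)
E
```

```text
t: 7.95
tcp_pos: [0.5085, 0.3215, 0.0152]
eef_rot: [0.0, 0.746, 0.666, 0.0]
contact_force: [0.7, 0.6, -0.7]
grip_width: 0.0372
grip_force: 0.0
t: 8.55
tcp_pos: [0.5118, 0.323, 0.2125]
eef_rot: [0.002, 0.746, 0.666, 0.006]
contact_force: [0.3, 0.2, 1.1]
grip_width: 0.0415
grip_force: 0.0
small_tube 0.83 px 176.0 227.0 rect [505.3 321.7  64.3  23.8  89.3] z [0.011 0.019 0.027] ax -97.4 n 185
large_tube 0.57 px 341.0 245.0 rect [ 455.5 -118.4  105.    39.3    5.9] z [0.005 0.016 0.025] ax -169.9 n 429
large_tube 0.22 px 198.0 227.0 rect [503.2 259.1 218.   90.2  83. ] z [0.005 0.008 0.033] ax -97.0 n 2534
painting_knife 0.29 px 343.0 180.0 rect [ 624.5 -129.3   41.8   42.1   58.9] z [0.017 0.038 0.054] ax 174.0 n 264
ink_bottle 0.56 px 387.0 171.0 rect [ 648.  -249.2   41.9   43.2   37.8] z [0.012 0.038 0.061] ax 65.1 n 273
t 8.95 tcp [0.5078 0.3212 0.2034] rows 13 travel [-0.609  0.395  0.036] dr [-0.001  0.002  0.938] | pure total [-8.814 -0.123  0.482]
```

The small tube is flat in the short bay. Next, the large tube.

```bash
python3 -m creep '[{"gripper":0.3,"travel":[-0.61,0.395,0.036],"dr":[0,0,0.94]},{"gripper":0.3,"travel":[-0.61,0.395,0.036],"dr":[0,0,0.94]},{"gripper":0.3,"travel":[-0.61,0.395,0.036],"dr":[0,0,0.94]},{"gripper":0.3,"travel":[-0.61,0.395,0.036],"dr":[0,0,0.94]},{"gripper":0.3,"travel":[-0.61,0.395,0.036],"dr":[0,0,0.94]},{"gripper":0.3,"travel":[-0.61,0.395,0.036],"dr":[0,0,0.94]},{"gripper":0.3,"travel":[-0.61,0.395,0.036],"dr":[0,0,0.94]},{"gripper":0.3,"travel":[-0.61,0.395,0.036],"dr":[0,0,0.94]},{"gripper":0.3,"travel":[-0.61,0.395,0.036],"dr":[0,0,0.94]},{"gripper":0.3,"travel":[-0.61,0.395,0.036],"dr":[0,0,0.94]},{"gripper":0.3,"travel":[-0.61,0.395,0.036],"dr":[0,0,0.94]},{"gripper":0.3,"travel":[-0.61,0.395,0.036],"dr":[0,0,0.94]}]'
python3 -m creep '[{"gripper":0.3,"travel":[-0.61,0.395,0.036],"dr":[0,0,0.94]},{"gripper":0.3,"travel":[0,0,0],"dr":[0,0,0]},{"gripper":0.3,"travel":[0,0,0],"dr":[0,0,0]}]'
python3 - <<'E'
from h import *
look('large_tube',save='w3')
plan(.452,-.117,.006,10.4)
E
```

```text
t: 10.15
tcp_pos: [0.4749, -0.0898, 0.1827]
eef_rot: [-0.0, 0.991, 0.136, -0.001]
contact_force: [-0.3, -1.2, -1.2]
grip_width: 0.065
grip_force: 0.0
t: 10.45
tcp_pos: [0.4516, -0.1161, 0.1814]
eef_rot: [-0.0, 0.996, 0.089, -0.0]
contact_force: [1.2, 0.4, -1.2]
grip_width: 0.0656
grip_force: 0.0
large_tube 0.78 px 313.0 186.0 rect [ 454.2 -115.8  104.8   40.8   10.5] z [0.005 0.018 0.026] ax -170.6 n 2992
t 10.55 tcp [ 0.4524 -0.1152  0.1816] rows 4 travel [-0.004  0.009  0.878] dr [-0.001 -0.001 -0.004] | pure total [-0.015  0.035  3.512]
```

View pics/w3.png

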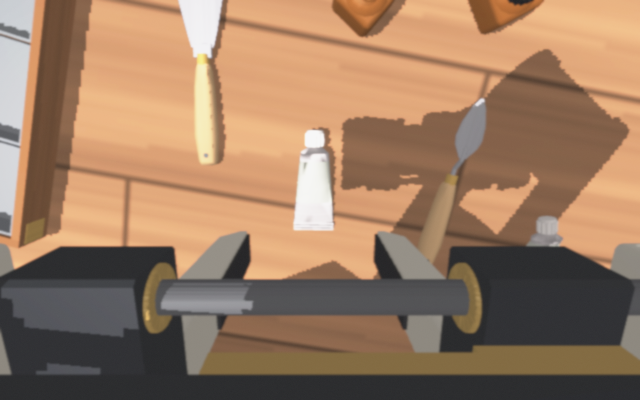

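The large tube is centred at (314,182). It measures 105 mm long, and both the scraper and the knife are clear of the fingers. Descend and grip.

```bash
python3 -m creep '[{"gripper":0.3,"travel":[0,0,0.9],"dr":[0,0,0]},{"gripper":0.3,"travel":[0,0,0.9],"dr":[0,0,0]},{"gripper":0.3,"travel":[0,0,0.8],"dr":[0,0,0]},{"gripper":0.3,"travel":[0,0,0.6],"dr":[0,0,0]},{"gripper":0.3,"travel":[0,0,0.3],"dr":[0,0,0]},{"gripper":0.3,"travel":[0,0,0],"dr":[0,0,0]},{"gripper":1,"travel":[0,0,0],"dr":[0,0,0]},{"gripper":1,"travel":[0,0,0],"dr":[0,0,0]},{"gripper":1,"travel":[0,0,0],"dr":[0,0,0]},{"gripper":1,"travel":[0,0,0],"dr":[0,0,0]},{"gripper":1,"travel":[0,0,0],"dr":[0,0,0]},{"gripper":1,"travel":[0,0,0],"dr":[0,0,0]}]' 18
python3 -m creep '[{"gripper":1,"travel":[0,0,0],"dr":[0,0,0]},{"gripper":1,"travel":[0,0,0],"dr":[0,0,0]},{"gripper":1,"travel":[0,0,-0.3],"dr":[0,0,0]},{"gripper":1,"travel":[0,0,-0.7],"dr":[0,0,0]},{"gripper":1,"travel":[0,0,-0.9],"dr":[0,0,0]},{"gripper":1,"travel":[0,0,-0.9],"dr":[0,0,0]},{"gripper":1,"travel":[0,0,0],"dr":[0,0,0]}]'
python3 - <<'E'
from h import *
plan(.4965,.2145,.14,83.5)
E
```

```text
t: 11.75
tcp_pos: [0.4525, -0.1162, 0.0076]
eef_rot: [0.0, 0.996, 0.089, 0.001]
contact_force: [-0.6, 0.9, 6.3]
grip_width: 0.0338
grip_force: 17.9
t: 12.45
tcp_pos: [0.4554, -0.1176, 0.1526]
eef_rot: [0.003, 0.996, 0.089, 0.005]
contact_force: [-0.2, -0.6, -0.9]
grip_width: 0.0337
grip_force: 17.9
t 12.45 tcp [ 0.4554 -0.1176  0.1526] rows 13 travel [ 0.429 -0.346  0.019] dr [ 0.009 -0.002 -0.94 ] | pure total [ 1.985 -6.393  0.224]
```

```bash
python3 -m creep '[{"gripper":1,"travel":[0.43,-0.346,0.02],"dr":[0,0,-0.94]},{"gripper":1,"travel":[0.43,-0.346,0.02],"dr":[0,0,-0.94]},{"gripper":1,"travel":[0.43,-0.346,0.02],"dr":[0,0,-0.94]},{"gripper":1,"travel":[0.43,-0.346,0.02],"dr":[0,0,-0.94]},{"gripper":1,"travel":[0.43,-0.346,0.02],"dr":[0,0,-0.94]},{"gripper":1,"travel":[0.43,-0.346,0.02],"dr":[0,0,-0.94]},{"gripper":1,"travel":[0.43,-0.346,0.02],"dr":[0,0,-0.94]},{"gripper":1,"travel":[0.43,-0.346,0.02],"dr":[0,0,-0.94]},{"gripper":1,"travel":[0.43,-0.346,0.02],"dr":[0,0,-0.94]},{"gripper":1,"travel":[0.43,-0.346,0.02],"dr":[0,0,-0.94]},{"gripper":1,"travel":[0.43,-0.346,0.02],"dr":[0,0,-0.94]},{"gripper":1,"travel":[0.43,-0.346,0.02],"dr":[0,0,-0.94]}]'
python3 -m creep '[{"gripper":1,"travel":[0.43,-0.346,0.02],"dr":[0,0,-0.94]},{"gripper":1,"travel":[0,0,0],"dr":[0,0,0]},{"gripper":1,"travel":[0,0,0],"dr":[0,0,0]}]'
python3 - <<'E'
from h import *
look('large_tube',save='w4')
plan(.497,.2128,.0165,83.5)
E
```

```text
t: 13.65
tcp_pos: [0.505, 0.1928, 0.1335]
eef_rot: [-0.0, 0.776, 0.63, -0.001]
contact_force: [1.2, 0.2, -0.6]
grip_width: 0.0339
grip_force: 17.9
t: 13.95
tcp_pos: [0.4927, 0.2166, 0.1329]
eef_rot: [-0.0, 0.746, 0.666, -0.001]
contact_force: [-0.0, -0.1, -1.1]
grip_width: 0.0344
grip_force: 17.9
large_tube 0.59 px 312.0 231.0 rect [491.6 212.4 118.9  58.3  83.6] z [0.13  0.146 0.151] ax -97.1 n 8469
t 14.05 tcp [0.4935 0.2158 0.1333] rows 3 travel [-0.017  0.025  0.779] dr [-0.001  0.002 -0.002] | pure total [-0.051  0.077  2.336]
```

View pics/w4.png

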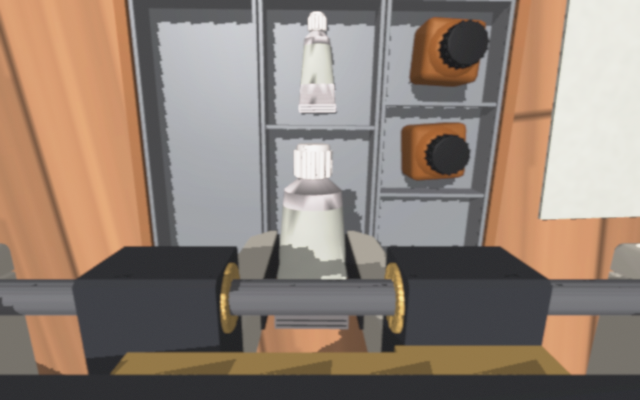

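The small tube lies well inside its bay at (318,65). The large tube is in line with the long bay behind it. Lower, open slightly, retreat.

```bash
python3 -m creep '[{"gripper":1,"travel":[-0.05,0.077,0.6],"dr":[0,0,0]},{"gripper":1,"travel":[0,0,0.6],"dr":[0,0,0]},{"gripper":1,"travel":[0,0,0.5],"dr":[0,0,0]},{"gripper":1,"travel":[0,0,0.3],"dr":[0,0,0]},{"gripper":1,"travel":[0,0,0.2],"dr":[0,0,0]},{"gripper":1,"travel":[0,0,0.08],"dr":[0,0,0]},{"gripper":1,"travel":[0,0,0.04],"dr":[0,0,0]},{"gripper":1,"travel":[0,0,0],"dr":[0,0,0]},{"gripper":1,"travel":[0,0,0],"dr":[0,0,0]}]'
```

```text
t: 14.95
tcp_pos: [0.4976, 0.2137, 0.0185]
eef_rot: [0.0, 0.746, 0.666, 0.001]
contact_force: [-0.1, -0.2, -1.1]
grip_width: 0.0337
grip_force: 17.9
```

```bash
python3 -m creep '[{"gripper":1,"travel":[0,0,0.03],"dr":[0,0,0]},{"gripper":1,"travel":[0,0,0.02],"dr":[0,0,0]},{"gripper":1,"travel":[0,0,0],"dr":[0,0,0]},{"gripper":0.53,"travel":[0,0,0],"dr":[0,0,0]},{"gripper":0.53,"travel":[0,0,0],"dr":[0,0,0]},{"gripper":0.53,"travel":[0,0,0],"dr":[0,0,0]},{"gripper":0.53,"travel":[0,0,0],"dr":[0,0,0]},{"gripper":0.53,"travel":[0,0,0],"dr":[0,0,0]},{"gripper":0.53,"travel":[0,0,-0.3],"dr":[0,0,0]},{"gripper":0.53,"travel":[0,0,-0.7],"dr":[0,0,0]},{"gripper":0.53,"travel":[0,0,-1],"dr":[0,0,0]},{"gripper":0.3,"travel":[0,0,-1],"dr":[0,0,0]}]'
python3 -m creep '[{"gripper":0.3,"travel":[0,0,-0.5],"dr":[0,0,0]},{"gripper":0.3,"travel":[0,0,0],"dr":[0,0,0]}]'
python3 - <<'E'
from h import *
look('large_tube','top')
plan(.452,-.252,.18,-3.5)
E
```

```text
t: 16.15
tcp_pos: [0.4962, 0.2134, 0.1662]
eef_rot: [-0.001, 0.746, 0.666, -0.001]
contact_force: [2.2, 0.8, 0.1]
grip_width: 0.0478
grip_force: 0.0
t: 16.35
tcp_pos: [0.4996, 0.2142, 0.195]
eef_rot: [0.002, 0.746, 0.666, 0.004]
contact_force: [0.7, 0.1, -0.0]
grip_width: 0.0624
grip_force: 0.0
large_tube 0.74 px 216.0 230.0 rect [499.1 215.9 101.8  38.5  81.9] z [0.012 0.023 0.033] ax -95.9 n 477
t 16.45 tcp [0.4968 0.2136 0.1902] rows 15 travel [-0.514  0.456  0.014] dr [ 0.    -0.     0.967] | pure total [-9.353  0.157  0.203]
```

The large tube lies flat at (499,216). Now the knife, taken at its balance point.

```bash
python3 -m creep '[{"gripper":0.3,"travel":[-0.514,0.456,0.014],"dr":[0,0,0.967]},{"gripper":0.3,"travel":[-0.514,0.456,0.014],"dr":[0,0,0.967]},{"gripper":0.3,"travel":[-0.514,0.456,0.014],"dr":[0,0,0.967]},{"gripper":0.3,"travel":[-0.514,0.456,0.014],"dr":[0,0,0.967]},{"gripper":0.3,"travel":[-0.514,0.456,0.014],"dr":[0,0,0.967]},{"gripper":0.3,"travel":[-0.514,0.456,0.014],"dr":[0,0,0.967]},{"gripper":0.3,"travel":[-0.514,0.456,0.014],"dr":[0,0,0.967]},{"gripper":0.3,"travel":[-0.514,0.456,0.014],"dr":[0,0,0.967]},{"gripper":0.3,"travel":[-0.514,0.456,0.014],"dr":[0,0,0.967]},{"gripper":0.3,"travel":[-0.514,0.456,0.014],"dr":[0,0,0.967]},{"gripper":0.3,"travel":[-0.514,0.456,0.014],"dr":[0,0,0.967]},{"gripper":0.3,"travel":[-0.514,0.456,0.014],"dr":[0,0,0.967]}]'
python3 -m creep '[{"gripper":0.3,"travel":[-0.514,0.456,0.014],"dr":[0,0,0.967]},{"gripper":0.3,"travel":[-0.514,0.456,0.014],"dr":[0,0,0.967]},{"gripper":0.3,"travel":[-0.514,0.456,0.014],"dr":[0,0,0.967]},{"gripper":0.3,"travel":[0,0,0],"dr":[0,0,0]},{"gripper":0.3,"travel":[0,0,0],"dr":[0,0,0]}]'
python3 - <<'E'
from h import *
look('painting_knife',save='w5')
plan(.452,-.253,.18,-3.5)
E
```

```text
t: 17.65
tcp_pos: [0.5169, -0.1741, 0.1791]
eef_rot: [-0.001, 0.993, 0.119, -0.002]
contact_force: [0.2, 0.5, 0.1]
grip_width: 0.065
grip_force: 0.0
t: 18.15
tcp_pos: [0.4511, -0.2513, 0.1779]
eef_rot: [-0.001, 1.0, -0.031, -0.001]
contact_force: [-0.0, 0.4, -0.7]
grip_width: 0.0653
grip_force: 0.0
painting_knife 0.66 px 314.0 158.0 rect [ 472.5 -253.5   24.5  180.4   87.1] z [0.012 0.017 0.019] ax 177.1 n 3075
painting_knife 0.31 px 163.0 13.0 rect [ 609.7 -131.7   26.9   51.9    6.9] z [0.009 0.037 0.044] ax -89.1 n 1654
t 18.25 tcp [ 0.4522 -0.2507  0.1787] rows 1 travel [-0.001  0.046 -0.027] dr [-0.016  0.013  0.014] | pure total [-0.001  0.046 -0.027]
```

View pics/w5.png

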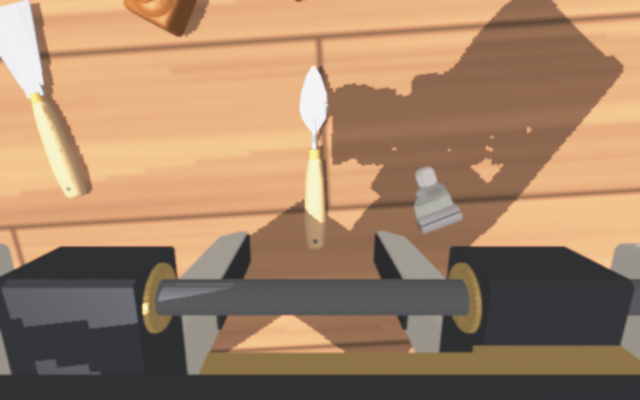

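The knife lies at (314,155), leaf blade up. It measures 180 mm long, centred at (472.5,-253.5) mm. The rolled tube at (436,200) is clear. Descend at the balance point (449.5,-252).

```bash
python3 -m creep '[{"gripper":0.3,"travel":[-0.04,0.03,0.9],"dr":[0,0,0]},{"gripper":0.3,"travel":[0,0,0.9],"dr":[0,0,0]},{"gripper":0.4,"travel":[0,0,0.8],"dr":[0,0,0]},{"gripper":0.5,"travel":[0,0,0.6],"dr":[0,0,0]},{"gripper":0.5,"travel":[0,0,0.26],"dr":[0,0,0]},{"gripper":0.6,"travel":[0,0,0],"dr":[0,0,0]},{"gripper":1,"travel":[0,0,0],"dr":[0,0,0]},{"gripper":1,"travel":[0,0,0],"dr":[0,0,0]},{"gripper":1,"travel":[0,0,0],"dr":[0,0,0]},{"gripper":1,"travel":[0,0,0],"dr":[0,0,0]},{"gripper":1,"travel":[0,0,0],"dr":[0,0,0]},{"gripper":1,"travel":[0,0,0],"dr":[0,0,0]}]' 18
python3 -m creep '[{"gripper":1,"travel":[0,0,0],"dr":[0,0,0]},{"gripper":1,"travel":[0,0,0],"dr":[0,0,0]},{"gripper":1,"travel":[0,0,0],"dr":[0,0,0]},{"gripper":1,"travel":[0,0,0],"dr":[0,0,0]}]'
```

```text
t: 19.45
tcp_pos: [0.4509, -0.2535, 0.0079]
eef_rot: [0.001, 1.0, -0.031, 0.001]
contact_force: [0.7, 1.9, 5.1]
grip_width: 0.0181
grip_force: 18.0
t: 19.85
tcp_pos: [0.4509, -0.2534, 0.0078]
eef_rot: [0.001, 1.0, -0.031, 0.001]
contact_force: [1.2, 1.3, 6.0]
grip_width: 0.0184
grip_force: 18.0
```

```bash
python3 -m creep '[{"gripper":1,"travel":[0,0,-0.3],"dr":[0,0,0]},{"gripper":1,"travel":[0,0,-0.7],"dr":[0,0,0]},{"gripper":1,"travel":[0,0,-0.9],"dr":[0,0,0]},{"gripper":1,"travel":[0,0,-0.9],"dr":[0,0,0]},{"gripper":1,"travel":[0,0,0],"dr":[0,0,0]},{"gripper":1,"travel":[0,0,0],"dr":[0,0,0]}]'
python3 - <<'E'
from h import *
plan(.4085,.2485,.14,83.5)
E
```

```text
t: 20.45
tcp_pos: [0.4503, -0.2535, 0.1478]
eef_rot: [0.001, 1.0, -0.031, 0.001]
contact_force: [-0.7, -0.2, -1.6]
grip_width: 0.0184
grip_force: 18.0
t 20.45 tcp [ 0.4503 -0.2535  0.1478] rows 15 travel [ 0.396 -0.626  0.01 ] dr [ 0.002 -0.    -0.967] | pure total [-1.448 -9.97   0.135]
```

```bash
python3 -m creep '[{"gripper":1,"travel":[0.396,-0.626,0.01],"dr":[0,0,-0.967]},{"gripper":1,"travel":[0.396,-0.626,0.01],"dr":[0,0,-0.967]},{"gripper":1,"travel":[0.396,-0.626,0.01],"dr":[0,0,-0.967]},{"gripper":1,"travel":[0.396,-0.626,0.01],"dr":[0,0,-0.967]},{"gripper":1,"travel":[0.396,-0.626,0.01],"dr":[0,0,-0.967]},{"gripper":1,"travel":[0.396,-0.626,0.01],"dr":[0,0,-0.967]},{"gripper":1,"travel":[0.396,-0.626,0.01],"dr":[0,0,-0.967]},{"gripper":1,"travel":[0.396,-0.626,0.01],"dr":[0,0,-0.967]},{"gripper":1,"travel":[0.396,-0.626,0.01],"dr":[0,0,-0.967]},{"gripper":1,"travel":[0.396,-0.626,0.01],"dr":[0,0,-0.967]},{"gripper":1,"travel":[0.396,-0.626,0.01],"dr":[0,0,-0.967]},{"gripper":1,"travel":[0.396,-0.626,0.01],"dr":[0,0,-0.967]}]'
python3 -m creep '[{"gripper":1,"travel":[0.396,-0.626,0.01],"dr":[0,0,-0.967]},{"gripper":1,"travel":[0.396,-0.626,0.01],"dr":[0,0,-0.967]},{"gripper":1,"travel":[0.396,-0.626,0.01],"dr":[0,0,-0.967]},{"gripper":1,"travel":[0,0,0],"dr":[0,0,0]},{"gripper":1,"travel":[0,0,0],"dr":[0,0,0]}]'
python3 - <<'E'
from h import *
look('painting_knife',save='w6',zmin=.1)
plan(.4085,.2485,.0163,83.5)
E
```

```text
t: 21.65
tcp_pos: [0.4765, 0.1649, 0.1384]
eef_rot: [-0.001, 0.837, 0.547, -0.002]
contact_force: [-1.0, 0.6, 0.1]
grip_width: 0.0182
grip_force: 18.0
t: 22.15
tcp_pos: [0.4064, 0.249, 0.1377]
eef_rot: [-0.0, 0.745, 0.667, -0.001]
contact_force: [0.0, -0.9, 0.0]
grip_width: 0.0181
grip_force: 18.0
painting_knife 0.62 px 311.0 160.0 rect [407.7 275.  173.4  25.5  83. ] z [0.142 0.147 0.148] ax -96.0 n 10388
t 22.25 tcp [0.408  0.2484 0.1384] rows 3 travel [0.002 0.004 0.814] dr [-0.004  0.003 -0.002] | pure total [0.006 0.012 2.441]
```

View pics/w6.png

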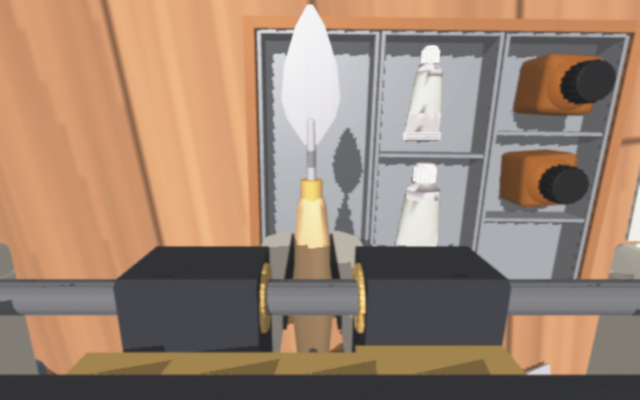

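The knife is level and in line with the wall-less bin, blade at (312,75). Both tubes lie in their bays. Lower and release.

```bash
python3 -m creep '[{"gripper":1,"travel":[0,0,0.6],"dr":[0,0,0]},{"gripper":1,"travel":[0,0,0.6],"dr":[0,0,0]},{"gripper":1,"travel":[0,0,0.5],"dr":[0,0,0]},{"gripper":1,"travel":[0,0,0.3],"dr":[0,0,0]},{"gripper":1,"travel":[0,0,0.2],"dr":[0,0,0]},{"gripper":1,"travel":[0,0,0.1],"dr":[0,0,0]},{"gripper":1,"travel":[0,0,0.08],"dr":[0,0,0]},{"gripper":1,"travel":[0,0,0.04],"dr":[0,0,0]},{"gripper":1,"travel":[0,0,0],"dr":[0,0,0]},{"gripper":1,"travel":[0,0,0],"dr":[0,0,0]}]'
```

```text
t: 23.25
tcp_pos: [0.4083, 0.2493, 0.0188]
eef_rot: [0.0, 0.746, 0.666, 0.001]
contact_force: [-1.0, -0.5, -0.7]
grip_width: 0.0183
grip_force: 18.0
```

```bash
python3 -m creep '[{"gripper":1,"travel":[0,0,0.03],"dr":[0,0,0]},{"gripper":1,"travel":[0,0,0.02],"dr":[0,0,0]},{"gripper":1,"travel":[0,0,0],"dr":[0,0,0]},{"gripper":0.65,"travel":[0,0,0],"dr":[0,0,0]},{"gripper":0.65,"travel":[0,0,0],"dr":[0,0,0]},{"gripper":0.65,"travel":[0,0,0],"dr":[0,0,0]},{"gripper":0.65,"travel":[0,0,0],"dr":[0,0,0]},{"gripper":0.65,"travel":[0,0,0],"dr":[0,0,0]},{"gripper":0.65,"travel":[0,0,-0.3],"dr":[0,0,0]},{"gripper":0.65,"travel":[0,0,-0.7],"dr":[0,0,0]},{"gripper":0.6,"travel":[0,0,-1],"dr":[0,0,0]},{"gripper":0.3,"travel":[0,0,-1],"dr":[0,0,0]}]'
python3 -m creep '[{"gripper":0.25,"travel":[0,0,-0.6],"dr":[0,0,0]},{"gripper":0.25,"travel":[0,0,0],"dr":[0,0,0]}]'
python3 - <<'E'
from h import *
look('painting_knife','top',zmin=.012)
for y in(37.8,-52.2): plan(.649,-.250,.2,y)
E
```

```text
t: 24.45
tcp_pos: [0.407, 0.2488, 0.1669]
eef_rot: [-0.0, 0.746, 0.666, -0.001]
contact_force: [1.3, -0.3, 0.3]
grip_width: 0.0415
grip_force: 0.0
t: 24.65
tcp_pos: [0.4107, 0.2501, 0.2006]
eef_rot: [0.002, 0.746, 0.666, 0.004]
contact_force: [0.4, 0.2, -0.0]
grip_width: 0.0564
grip_force: 0.0
painting_knife 0.93 px 201.0 264.0 rect [410.  258.4 152.1  23.1  84.6] z [0.018 0.023 0.028] ax -95.9 n 359
painting_knife 0.68 px 343.0 180.0 rect [ 624.6 -129.3   41.2   42.5   58. ] z [0.021 0.039 0.054] ax -54.9 n 254
t 24.75 tcp [0.4079 0.2491 0.1959] rows 12 travel [-0.568  0.76  -0.007] dr [ 0.001 -0.001  0.635] | pure total [-9.376  5.914 -0.079]
t 24.75 tcp [0.4079 0.2491 0.1959] rows 23 travel [ 0.077  0.611 -0.003] dr [-0.    -0.001  0.984] | pure total [-9.376  5.914 -0.079]
```

Knife is in. Now the capped bottle.

```bash
python3 -m creep '[{"gripper":0.25,"travel":[-0.568,0.76,0],"dr":[0,0,0.635]},{"gripper":0.25,"travel":[-0.568,0.76,0],"dr":[0,0,0.635]},{"gripper":0.25,"travel":[-0.568,0.76,0],"dr":[0,0,0.635]},{"gripper":0.25,"travel":[-0.568,0.76,0],"dr":[0,0,0.635]},{"gripper":0.25,"travel":[-0.568,0.76,0],"dr":[0,0,0.635]},{"gripper":0.25,"travel":[-0.568,0.76,0],"dr":[0,0,0.635]},{"gripper":0.25,"travel":[-0.568,0.76,0],"dr":[0,0,0.635]},{"gripper":0.25,"travel":[-0.568,0.76,0],"dr":[0,0,0.635]},{"gripper":0.25,"travel":[-0.568,0.76,0],"dr":[0,0,0.635]},{"gripper":0.25,"travel":[-0.568,0.76,0],"dr":[0,0,0.635]},{"gripper":0.25,"travel":[-0.568,0.76,0],"dr":[0,0,0.635]},{"gripper":0.25,"travel":[-0.568,0.76,0],"dr":[0,0,0.635]}]'
python3 -m creep '[{"gripper":0.25,"travel":[0,0,0],"dr":[0,0,0]},{"gripper":0.25,"travel":[0,0,0],"dr":[0,0,0]},{"gripper":0.25,"travel":[0,0,0],"dr":[0,0,0]}]'
python3 - <<'E'
from h import *
look('ink_bottle',save='w7',zmin=.012)
look('ink_bottle',zmin=.055)
plan(.648,-.249,.024,37.8)
E
```

```text
t: 25.95
tcp_pos: [0.6484, -0.2513, 0.1922]
eef_rot: [-0.002, 0.946, 0.323, -0.002]
contact_force: [1.2, -0.0, -0.2]
grip_width: 0.0699
grip_force: 0.0
t: 26.25
tcp_pos: [0.6485, -0.2486, 0.1938]
eef_rot: [-0.002, 0.946, 0.324, -0.001]
contact_force: [-1.1, -0.2, 0.3]
grip_width: 0.0697
grip_force: 0.0
ink_bottle 0.94 px 314.0 187.0 rect [ 647.4 -249.8   41.5   41.1   38.3] z [0.033 0.04  0.06 ] ax 172.6 n 1816
ink_bottle 0.8 px 314.0 187.0 rect [ 647.2 -250.3   27.9   27.1   38.8] z [0.057 0.059 0.061] ax -130.5 n 676
t 26.45 tcp [ 0.6493 -0.2484  0.1958] rows 4 travel [-0.007 -0.001  0.859] dr [-0.001 -0.     0.006] | pure total [-0.029 -0.006  3.436]
```

View pics/w7.png

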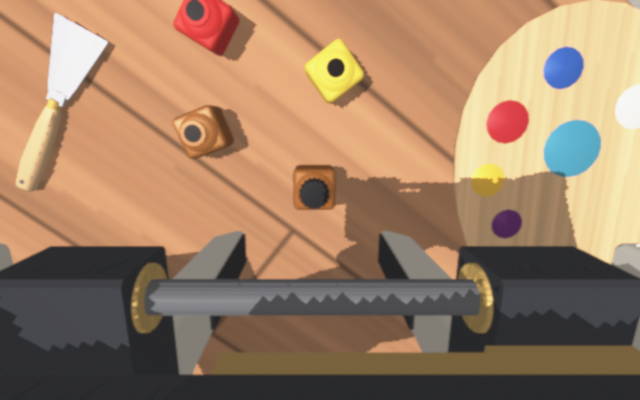

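The capped bottle at (314,187) is square to the fingers; its cap measures 27 mm across with its top at 59–60 mm. The open amber bottle at (203,132) is clear. Descend to z ≈ 22 mm and grip.

```bash
python3 -m creep '[{"gripper":0.25,"travel":[-0.045,0,0.9],"dr":[0,0,0]},{"gripper":0.25,"travel":[0,0,0.9],"dr":[0,0,0]},{"gripper":0.25,"travel":[0,0,0.8],"dr":[0,0,0]},{"gripper":0.25,"travel":[0,0,0.6],"dr":[0,0,0]},{"gripper":0.25,"travel":[0,0,0.28],"dr":[0,0,0]},{"gripper":0.25,"travel":[0,0,0],"dr":[0,0,0]},{"gripper":1,"travel":[0,0,0],"dr":[0,0,0]},{"gripper":1,"travel":[0,0,0],"dr":[0,0,0]},{"gripper":1,"travel":[0,0,0],"dr":[0,0,0]},{"gripper":1,"travel":[0,0,0],"dr":[0,0,0]},{"gripper":1,"travel":[0,0,0],"dr":[0,0,0]},{"gripper":1,"travel":[0,0,0],"dr":[0,0,0]}]' 25
python3 -m creep '[{"gripper":1,"travel":[0,0,0],"dr":[0,0,0]},{"gripper":1,"travel":[0,0,0],"dr":[0,0,0]},{"gripper":1,"travel":[0,0,0],"dr":[0,0,0]},{"gripper":1,"travel":[0,0,-0.2],"dr":[0,0,0]},{"gripper":1,"travel":[0,0,-0.6],"dr":[0,0,0]},{"gripper":1,"travel":[0,0,-0.9],"dr":[0,0,0]},{"gripper":1,"travel":[0,0,-0.9],"dr":[0,0,0]},{"gripper":1,"travel":[0,0,-0.5],"dr":[0,0,0]},{"gripper":1,"travel":[0,0,0],"dr":[0,0,0]},{"gripper":1,"travel":[0,0,0],"dr":[0,0,0]}]'
python3 - <<'E'
from h import *
plan(.586,.178,.17,83.5)
E
```

```text
t: 27.65
tcp_pos: [0.6481, -0.2518, 0.0232]
eef_rot: [0.001, 0.946, 0.324, 0.001]
contact_force: [-1.0, 0.3, 6.6]
grip_width: 0.042
grip_force: 25.0
t: 28.65
tcp_pos: [0.6471, -0.2513, 0.1766]
eef_rot: [-0.0, 0.946, 0.324, -0.0]
contact_force: [0.6, 0.6, -1.8]
grip_width: 0.0417
grip_force: 25.0
t 28.65 tcp [ 0.6471 -0.2513  0.1766] rows 9 travel [ 0.758 -0.636  0.015] dr [-0.     0.    -0.846] | pure total [ 4.298 -7.533  0.132]
```

```bash
python3 -m creep '[{"gripper":1,"travel":[0.758,-0.636,0.015],"dr":[0,0,-0.846]},{"gripper":1,"travel":[0.758,-0.636,0.015],"dr":[0,0,-0.846]},{"gripper":1,"travel":[0.758,-0.636,0.015],"dr":[0,0,-0.846]},{"gripper":1,"travel":[0.758,-0.636,0.015],"dr":[0,0,-0.846]},{"gripper":1,"travel":[0.758,-0.636,0.015],"dr":[0,0,-0.846]},{"gripper":1,"travel":[0.758,-0.636,0.015],"dr":[0,0,-0.846]},{"gripper":1,"travel":[0.758,-0.636,0.015],"dr":[0,0,-0.846]},{"gripper":1,"travel":[0.758,-0.636,0.015],"dr":[0,0,-0.846]},{"gripper":1,"travel":[0.758,-0.636,0.015],"dr":[0,0,-0.846]},{"gripper":1,"travel":[0,0,0],"dr":[0,0,0]},{"gripper":1,"travel":[0,0,0],"dr":[0,0,0]},{"gripper":1,"travel":[0,0,0],"dr":[0,0,0]}]'
python3 - <<'E'
from h import *
p,d=cams.get_image('wrist');cv2.imwrite('pics/w8.png',p)
plan(.586,.177,.0325,83.5)
E
```

```text
t: 29.85
tcp_pos: [0.5859, 0.1771, 0.1685]
eef_rot: [-0.0, 0.746, 0.666, -0.001]
contact_force: [0.6, 0.7, -1.3]
grip_width: 0.0416
grip_force: 25.0
t 29.9 tcp [0.5863 0.1766 0.1688] rows 3 travel [ 0.003 -0.001  0.909] dr [-0.005  0.003 -0.006] | pure total [ 0.009 -0.003  2.726]
```

View pics/w8.png

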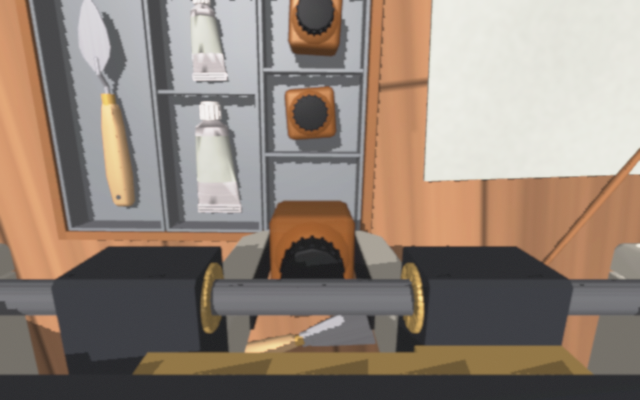

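Knife, both tubes and the two fixed bottles sit properly in the case. The held bottle is in line with the empty cell at (312,180). Lower it.

```bash
python3 -m creep '[{"gripper":1,"travel":[0,0,0.7],"dr":[0,0,0]},{"gripper":1,"travel":[0,0,0.7],"dr":[0,0,0]},{"gripper":1,"travel":[0,0,0.5],"dr":[0,0,0]},{"gripper":1,"travel":[0,0,0.3],"dr":[0,0,0]},{"gripper":1,"travel":[0,0,0.2],"dr":[0,0,0]},{"gripper":1,"travel":[0,0,0.15],"dr":[0,0,0]},{"gripper":1,"travel":[0,0,0.1],"dr":[0,0,0]},{"gripper":1,"travel":[0,0,0.03],"dr":[0,0,0]},{"gripper":1,"travel":[0,0,0],"dr":[0,0,0]},{"gripper":1,"travel":[0,0,0],"dr":[0,0,0]}]'
```

```text
t: 30.9
tcp_pos: [0.5867, 0.1781, 0.0367]
eef_rot: [0.0, 0.746, 0.666, 0.001]
contact_force: [-0.2, 0.0, -0.5]
grip_width: 0.0418
grip_force: 25.0
```

```bash
python3 -m creep '[{"gripper":1,"travel":[0,0,0.05],"dr":[0,0,0]},{"gripper":1,"travel":[0,0,0.03],"dr":[0,0,0]},{"gripper":1,"travel":[0,0,0.015],"dr":[0,0,0]},{"gripper":1,"travel":[0,0,0],"dr":[0,0,0]},{"gripper":1,"travel":[0,0,0],"dr":[0,0,0]}]'
```

```text
t: 31.4
tcp_pos: [0.5862, 0.178, 0.0317]
eef_rot: [0.0, 0.746, 0.666, 0.0]
contact_force: [-2.2, -0.3, 3.2]
grip_width: 0.0416
grip_force: 25.0
```

Floor contact felt (3 N). Release to 49 mm and lift.

```bash
python3 -m creep '[{"gripper":0.48,"travel":[0,0,0],"dr":[0,0,0]},{"gripper":0.48,"travel":[0,0,0],"dr":[0,0,0]},{"gripper":0.48,"travel":[0,0,0],"dr":[0,0,0]},{"gripper":0.48,"travel":[0,0,0],"dr":[0,0,0]},{"gripper":0.48,"travel":[0,0,0],"dr":[0,0,0]},{"gripper":0.48,"travel":[0,0,-0.2],"dr":[0,0,0]},{"gripper":0.48,"travel":[0,0,-0.5],"dr":[0,0,0]},{"gripper":0.48,"travel":[0,0,-0.9],"dr":[0,0,0]},{"gripper":0.48,"travel":[0,0,-1],"dr":[0,0,0]},{"gripper":0.48,"travel":[0,0,-1],"dr":[0,0,0]}]'
python3 -m creep '[{"gripper":0.48,"travel":[-1,0,0],"dr":[0,0,0]},{"gripper":0.48,"travel":[-1,0,0],"dr":[0,0,0]},{"gripper":0.48,"travel":[-1,0,0],"dr":[0,0,0]},{"gripper":0.48,"travel":[-1,0,0],"dr":[0,0,0]},{"gripper":0.48,"travel":[0,0,0],"dr":[0,0,0]},{"gripper":0.48,"travel":[0,0,0],"dr":[0,0,0]}]'
python3 - <<'E'
from h import *
for n in('large_tube','small_tube','ink_bottle'): look(n,'top')
for n in('scraper','spent_tube','open_bottle'): look(n,'top',sc=.4)
p,d=cams.get_image('wrist');cv2.imwrite('pics/w9.png',p)
E
```

```text
t: 32.4
tcp_pos: [0.5858, 0.1779, 0.2137]
eef_rot: [0.0, 0.746, 0.666, 0.0]
contact_force: [1.6, 0.1, 0.3]
grip_width: 0.0482
grip_force: 0.0
t: 33.0
tcp_pos: [0.5635, -0.0219, 0.212]
eef_rot: [0.0, 0.747, 0.665, 0.0]
contact_force: [-0.2, 1.4, 0.5]
grip_width: 0.0487
grip_force: 0.0
small_tube 0.63 px 176.0 226.0 rect [510.8 320.8  65.8  27.5  79.9] z [0.011 0.019 0.026] ax -96.5 n 230
scraper 0.59 px 298.0 235.0 rect [479.   -3.7  50.   21.    7.8] z [0.01  0.014 0.018] ax -169.7 n 144
spent_tube 0.7 px 436.0 253.0 rect [ 427.9 -376.2   63.7   40.6    0.6] z [0.006 0.015 0.023] ax -161.7 n 273
open_bottle 0.63 px 344.0 179.0 rect [ 623.6 -129.8   38.4   41.5   62.9] z [0.03  0.039 0.055] ax 168.9 n 211
open_bottle 0.49 px 366.0 137.0 rect [ 745.3 -195.7   41.9   41.8   74.7] z [0.013 0.038 0.054] ax -141.6 n 268
```

View pics/w9.png

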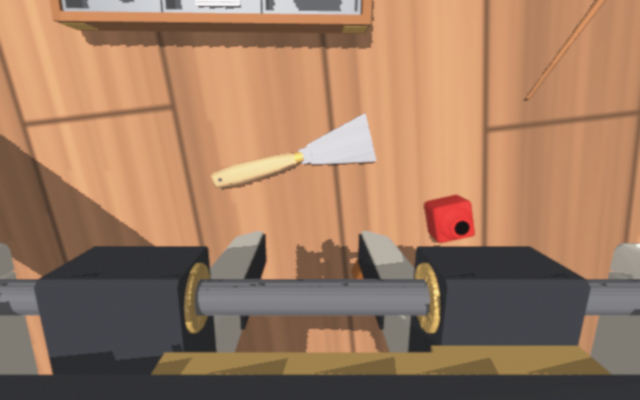

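The wrist view shows only the scraper at (290,150), untouched, with the case cut off at the top. I'll check the case with the top camera, enlarged.

Run:
```python
from h import *
p,d=cams.get_image('top');c=cams.get_calibration('top')
cv2.imwrite('pics/end.png',cv2.resize(p[160:295,140:310],None,fx=4,fy=4,interpolation=cv2.INTER_CUBIC))
v,u=np.mgrid[180:210,205:250];v=v.ravel();u=u.ravel();P=pts(c,d,u,v)
for lo,hi in((.058,.08),(.036,.058)):
    Q=P[(P[:,2]>lo)&(P[:,2]<hi)&(P[:,1]<.215)&(P[:,1]>.145)];
    if len(Q): print(len(Q),Q.mean(0).round(4),Q.max(0).round(3),Q.min(0).round(3))
```

```text
(no output)
```

View pics/end.png

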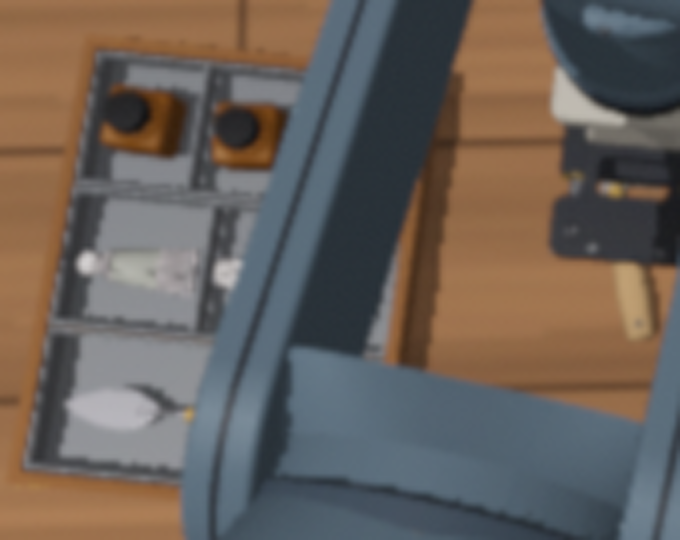

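The arm hides the bottle cell, so I'll move it further away.

```bash
python3 -m creep '[{"gripper":0.48,"travel":[-1,0,0],"dr":[0,0,0]},{"gripper":0.48,"travel":[-1,0,0],"dr":[0,0,0]},{"gripper":0.48,"travel":[-1,0,0],"dr":[0,0,0]},{"gripper":0.48,"travel":[-1,0,0],"dr":[0,0,0]},{"gripper":0.48,"travel":[-1,0,0],"dr":[0,0,0]},{"gripper":0.48,"travel":[0,0,0],"dr":[0,0,0]},{"gripper":0.48,"travel":[0,0,0],"dr":[0,0,0]}]'
python3 - <<'E'
from h import *
p,d=cams.get_image('top');c=cams.get_calibration('top')
cv2.imwrite('pics/end2.png',cv2.resize(p[160:295,140:310],None,fx=4,fy=4,interpolation=cv2.INTER_CUBIC))
v,u=np.mgrid[180:210,205:250];v=v.ravel();u=u.ravel();P=pts(c,d,u,v)
for lo,hi in((.06,.08),(.042,.055)):
    Q=P[(P[:,2]>lo)&(P[:,2]<hi)&(P[:,1]<.215)&(P[:,1]>.145)];
    if len(Q): print(len(Q),Q.mean(0).round(4),Q.max(0).round(3),Q.min(0).round(3))
look('large_tube','top');look('painting_knife','top');look('scraper','top')
E
```

```text
t: 34.4
tcp_pos: [0.5347, -0.2704, 0.2108]
eef_rot: [-0.0, 0.747, 0.665, 0.0]
contact_force: [-1.1, 0.2, -1.2]
grip_width: 0.0487
grip_force: 0.0
97 [0.5859 0.1789 0.0659] [0.599 0.193 0.07 ] [0.573 0.166 0.06 ]
125 [0.5818 0.1756 0.0461] [0.606 0.2   0.054] [0.565 0.158 0.042]
large_tube 0.96 px 217.0 230.0 rect [496.5 215.1 105.9  40.8  83.4] z [0.009 0.023 0.033] ax -97.8 n 522
painting_knife 0.86 px 193.0 264.0 rect [410.4 268.9 172.1  23.9  84. ] z [0.017 0.023 0.027] ax 83.9 n 461
scraper 0.94 px 293.0 204.0 rect [ 5.466e+02 -2.000e-01  1.788e+02  4.630e+01  1.470e+01] z [0.006 0.01  0.017] ax -170.3 n 553
```

View pics/end2.png

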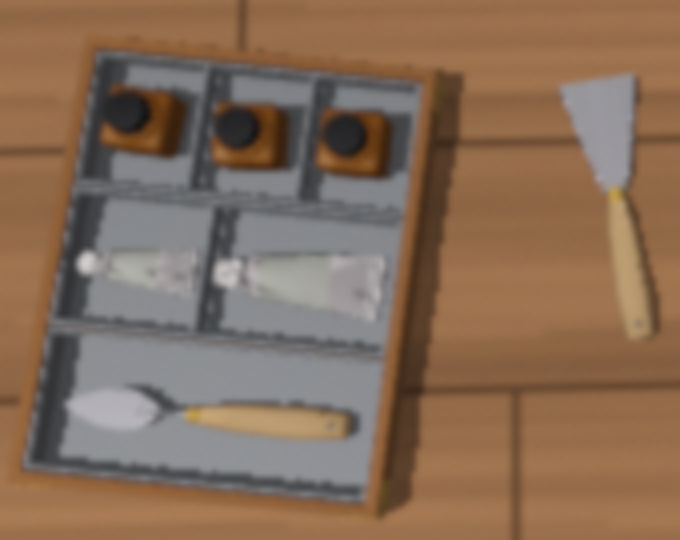

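All four items lie on the floor of their compartments: the bottle at (350,140), the tubes at (140,268) and (300,285), and the knife at (210,412). The bottle cap is level at about 67 mm and centred on the cell, and the scraper has not moved.

```bash
python3 -c "
from plant import job_done;print(job_done())"
```

```text
the job is handed in; nothing more can be done
None
```

The knife, both tubes and the capped bottle are packed in their compartments, the look-alikes were left where they were, and the job was handed in at about 35 s; no verdict was returned.

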